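# Screw the cap on the grease retainer without cross-threading

## Task

Close the grease retainer: pick up the green cap, set it squarely on the threaded neck of the upright aluminium retainer with its white mark over the white line on the clamp, and turn it gently backward (anticlockwise seen from above) until it drops a step. Then screw it forward (clockwise), without forcing the thread, until its rim is fully home on the retainer's shoulder, let go of it, and leave the padlock, the syringe and the blue bin where they are.

Things in the scene. Friction and masses are not known exactly. Their poses are not given: they have to be found in the camera images.
- cap: Loose green knurled screw cap, 84 to 156 g, 54 mm across, 30 mm high, open below; on top a brass air nipple 18 mm across, 13 mm high. At the start it stands on the bench, open side down. Origin: centre of its lower rim; z up its axis, x towards its white mark. Right-hand thread: clockwise from above screws it on. Bore 44.6 mm, two thread starts leaving a 38 mm opening, lowest 3 mm above the rim.
- cap_grip (a point): Point on the cap's axis 22 mm above its rim: the height at which to grip across the knurl, in any direction; the fingertips then stay 3 mm above the rim, clear of bench and shoulder.
- cap_mark (a point): Outer end of the white radial mark on top of the cap: 24 mm out from its axis, 30 mm above the rim, on the cap's own x axis. The mark also runs down the cap's side.
- retainer: Fixed upright aluminium grease tube, threaded neck on top. Origin: centre of its shoulder (flat flange 54 mm across, seat of the cap's rim), exactly 150 mm above the bench, z up. It is clamped at a different angle each time and nothing marked on it shows where the thread starts: that must be felt. More than 35 N between cap and retainer spoils the thread.
- neck_top (a point): Centre of the neck's top, 17.5 mm above the shoulder. The neck: core 36 mm across, top edge chamfered 2 mm; ridges 43 mm across and 2 mm thick, two-start thread, 1 mm down per 36 degrees, 1 mm of up-and-down play. Screwing on from the drop takes 130 degrees clockwise to bring the rim down on the shoulder, up to 36 degrees more before the thread draws tight.
- thread_start (a point): Point on the retainer's axis 8.6 mm above the shoulder: where the cap's rim is at the crest. Set down with its mark on the line, the cap rests on the thread's ends with its rim 6.2 to 8.2 mm above the shoulder; turned backward about 20 to 85 degrees it climbs to 8.6 mm, then drops 5 mm, to 3.6 mm. Turned further back it climbs again, 1 mm per 36 degrees.
- index_line (a point): Middle of the white line on the stand's black clamp (84 mm across, top 26 mm below the shoulder), 34 mm out from the retainer's axis; its x axis points outward along the line, y anticlockwise, z up. The fixed stand (base plate 130 x 110 mm, post on the -x side) lies below the shoulder.
- padlock: Loose brass padlock standing upright, 24 x 46 x 40 mm plus a steel shackle, 72 mm high in all; origin centre of its underside. Leave alone.
- syringe: Loose amber grease syringe with a green cap and an orange tip lying on a small grey rest, about 125 mm long (its x axis), 30 mm high; origin centre of its underside. Leave alone.
- bin: Loose blue bin of lock pins, 120 x 100 x 55 mm; origin centre of its underside. Leave alone.

How it is judged:
On the way, in this order (a step that is already met when the one before it is completed fails the run):
1. the cap sits square on the neck, up on the ends of the thread, its white mark over the white line (horizontal distance between cap and retainer below 0.003 m and angle between cap's own z axis and vertical below 0.1 rad and z of cap in the frame of retainer between 0.0048 and 0.0092 m and y of cap_mark in the frame of index_line between -0.008 and 0.008 m and x of cap_mark in the frame of index_line above -0.02 m), for 0.2 s.
2. turned backward, it has dropped a step into the thread, its mark still on the anticlockwise side of the line (horizontal distance between cap and retainer below 0.003 m and angle between cap's own z axis and vertical below 0.1 rad and z of cap in the frame of retainer below 0.0044 m and y of cap_mark in the frame of index_line above 0.003 m), for 0.1 s.
At the end, for the whole second after the job is handed in: The cap is screwed home and released: rim within 0.6 mm of the retainer's shoulder, axis within 2 mm of the retainer's and within 0.03 rad of upright, at rest; padlock, syringe and bin within 15 mm of where they were (horizontal distance between cap and retainer below 0.002 m and angle between cap's own z axis and vertical below 0.03 rad and z of cap in the frame of retainer below 0.0006 m and linear speed of cap below 0.02 m/s and distance of each of padlock, syringe, bin from where it was at the start of the episode below 0.015 m); the robot touches nothing.
It fails at once if the thread is forced: more than 35 N between the cap and the retainer (contact force between cap and retainer above 35 N).
It fails at once if the cap is turned forward (mark more than about 35 degrees clockwise of the line) while it still sits up on the ends of the thread (horizontal distance between cap and retainer below 0.003 m and z of cap in the frame of retainer between 0.0048 and 0.0084 m and y of cap_mark in the frame of index_line below -0.014 m).
It fails at once if padlock, syringe or bin shifted by more than 15 mm (distance of any of padlock, syringe, bin from where it was at the start of the episode above 0.015 m).
It also fails if it takes over 67 s, if anything falls off the work surface, if the arm or the gripper's body presses on something with over 40 N, if the wrist force passes 120 N, or if a joint passes its speed limit or range.

## Robot

A 6-joint arm with a two-finger parallel gripper is mounted at the origin on the work surface. World frame = base frame: x ahead of the robot, y to its left, z up, the work surface at z = 0. Lengths are in m, angles in rad, forces in N, time in s.
With the tool pointing down it reaches from about 0.375 to 0.9 m from the base axis. Payload 3.1 kg.
Tool frame: the origin (TCP) lies between the finger pads; the fingertips stand 14 mm ahead of it and the grasp point (between the pads) lies 5 mm behind it (bot.tcp_to_tips is the distance from the TCP to the fingertips, in m); z points along the fingers, y is the line along which they close (so a half turn about z gives the same grasp; the last joint's range is limited). The gripper opens to 87 mm and grips with 3 to 60 N. Pads are 19 mm wide; open, the fingers measure 117 mm over their backs; the gripper's body (75 mm by 190 mm) begins 51 mm behind the grasp point.
Start: joints at [1.077, 0.527, 1.433, -0, 1.181, -0.178], TCP at [0.193, 0.594, 0.2] pointing down, gripper open.
Joint ranges: [-3.08, 3.08], [-0.75, 2.2], [0.22, 2.44], [-1.43, 4.57], [0, 2.65], [-2.85, 2.85]. Speed limits (rad/s): [2.79, 2.79, 3.14, 3.14, 3.14, 3.14].

## Interface

Orientations are given as a unit quaternion [x, y, z, w].
In Python, from bench import bot gives the robot as it stands. The module is installed in compiled form; this text tells all that it offers.
- The arm moves only by the tool drive_tool, never from a script. Its argument "commands" is a list of rows, each a list of 7 numbers: the shift along the world's x, y, z in units of 25 mm (1.0 is 25 mm), then the turn, a rotation vector about the world's x, y, z in degrees, then the opening, from -1 (shut) to 1 (fully open). In form: [[dx, dy, dz, wx, wy, wz, claw], ...]. A call has 1 to 8 rows; each row is the pose to reach, as a shift and turn from the pose commanded when the call began; what a row does not reach only later rows make up. A row lasts 1/10 s, in which the tool goes at most 50 mm and 8.59 degrees, less where a joint would pass 70% of its speed; a pose out of reach is approached as far as the arm can. A call with a gripper value outside its range is refused whole. The fingers move at their own pace and stop on an object; "squeeze" is the grip in N (left out, the last holds). Time passes only in rows, so rows that repeat a pose let the fingers close. It gives the time, the measured TCP pose, the force, the opening and the grip force at its end, in the units of the state.
- bot.get_obs(): the state, without advancing time (a new reading comes with each control period).
- bot.grab_frame(name): name is "scene" or "top" or "wrist"; returns a dict with "frame" (480x640x3 uint8, blue, green, red), "depth" (480x640 float32, m along the optical axis (not along the pixel's ray), 0 where there is no reading), "intrinsics" (3x3 intrinsics, pixels), "k1" (the pictures are not rectified: a ray, as slopes to the right and down, at radius r is drawn at 1 + k1 r^2 times it, then the intrinsics apply), "R" (3x3) and "t" (3): a world point X has camera coordinates R X + t; the wrist camera has in their place "hand_eye" (4x4, takes a point from camera to tool coordinates, whose origin is the TCP and whose axes are the flange's). Camera axes: x right, y down, z forward; pixel columns grow to the right and rows downward; lengths in m; the calibration is good to about 2 mm. A picture is of the moment at which its call begins: read the wrist's pose just before it.
- bot.job_done(): hands the job in; it is judged then, once.
The state is a dict: "time_s": time; "joints": joint angles; "dq": joint speeds; "joint_efforts": joint torques, N m; "tool_pos": TCP position; "tool_rot": TCP orientation; "ft_force": force on the tool from outside, world axes, zero at the start; "ft_torque": the same for the moment, N m; "opening": finger opening in m; "grip_force": force on a finger pad.
Only numpy, scipy, OpenCV 4.12 (cv2) and the standard library are available. Lean on these libraries where they do the work, as an engineer would, in place of code of your own. Each camera call takes 0.05 s, during which the arm holds its last target. There are 200 camera calls.

## Working session

There is one attempt and no reset: what is moved stays moved. The work goes in short steps, Python scripts to look and compute and a tool call to move; the robot and the scene stay as the last step left them, time stands still between calls to the robot, and variables do not carry over. Pictures are saved under pics/ and viewed, at most 10 in all, crops included, and the job is handed in when it is done.

Besides the shell and the picture viewer there is one more tool, called after "Request:" as name(argument=value, ...) on one line, values as JSON. drive_tool: Moves the arm, as the interface text tells. Its arguments: {"type":"object","properties":{"commands":{"type":"array","items":{"type":"array","items":{"type":"number"}}},"squeeze":{"type":"number"}},"required":["commands"]}

```bash
mkdir -p pics
cat > h.py <<'E'
import numpy as np, cv2, pickle
from bench import bot
from scipy.spatial.transform import Rotation as Ro
def grab(n):
    o=bot.get_obs(); f=bot.grab_frame(n); f['obs']=o
    if n=='wrist':
        T=np.eye(4); T[:3,:3]=Ro.from_quat(o['tool_rot']).as_matrix(); T[:3,3]=o['tool_pos']
        W=T@f['hand_eye']; f['R']=W[:3,:3].T; f['t']=-f['R']@W[:3,3]
    return f
def ray(f,u,v):
    K=np.array(f['intrinsics'],float); k=float(np.ravel(f['k1'])[0])
    p=cv2.undistortPoints(np.array([[[u,v]]],float),K,np.array([k,0,0,0.]))[0,0]
    return np.array([p[0],p[1],1.])
def world(f,u,v,d=None):
    u0,v0=int(round(u)),int(round(v))
    if d is None:
        w=f['depth'][v0-1:v0+2,u0-1:u0+2]; w=w[w>0]; d=np.median(w) if w.size else np.nan
    return np.array(f['R']).T@(ray(f,u,v)*d-np.array(f['t']))
def onz(f,u,v,z):
    R=np.array(f['R']); c=-R.T@np.array(f['t']); r=R.T@ray(f,u,v)
    return c+r*(z-c[2])/r[2]
def save(f,n): pickle.dump(f,open(n+'.pkl','wb')); cv2.imwrite('pics/'+n+'.png',f['frame'])
def load(n): return pickle.load(open(n+'.pkl','rb'))
E
python3 - <<'E'
from h import *
for n in('scene','top'): f=grab(n); save(f,n+'0'); print(n,f['intrinsics'],f['k1'],f['R'],f['t'])
o=bot.get_obs(); print({k:np.round(v,3) for k,v in o.items()})
a=load('scene0')['frame'];b=load('top0')['frame']
E
```

```text
scene [[434.4284696    0.         318.32617819]
 [  0.         434.4284696  245.45316616]
 [  0.           0.           1.        ]] -0.10415738555699762 [[ 0.8240569   0.56639009  0.0115103 ]
 [ 0.32756246 -0.45980595 -0.82539768]
 [-0.46220456  0.68394499 -0.5644344 ]] [-0.55778536 -0.06689695  1.20525877]
top [[473.88625954   0.         321.84906405]
 [  0.         473.88625954 240.29040306]
 [  0.           0.           1.        ]] -0.11721333748327961 [[ 0.01587443 -0.99983617  0.00869644]
 [-0.99862304 -0.0162889  -0.04986674]
 [ 0.05000023 -0.00789286 -0.99871802]] [0.03173108 0.59379222 1.01413307]
{'time_s': np.float64(0.1), 'joints': array([ 1.077,  0.528,  1.434, -0.   ,  1.181, -0.179]), 'dq': array([ 0.001, -0.004, -0.003, -0.001,  0.002,  0.001]), 'joint_efforts': array([-1.0000e-03, -4.4099e+01, -1.7715e+01,  6.3000e-02,  5.3000e-02,
       -0.0000e+00]), 'tool_pos': array([0.193, 0.594, 0.199]), 'tool_rot': array([ 0.157,  0.988, -0.001, -0.   ]), 'ft_force': array([ 0.815,  0.633, -0.109]), 'ft_torque': array([-0.024,  0.004, -0.01 ]), 'grip_force': np.float64(0.0), 'opening': np.float64(0.087)}
```

View pics/top0.png

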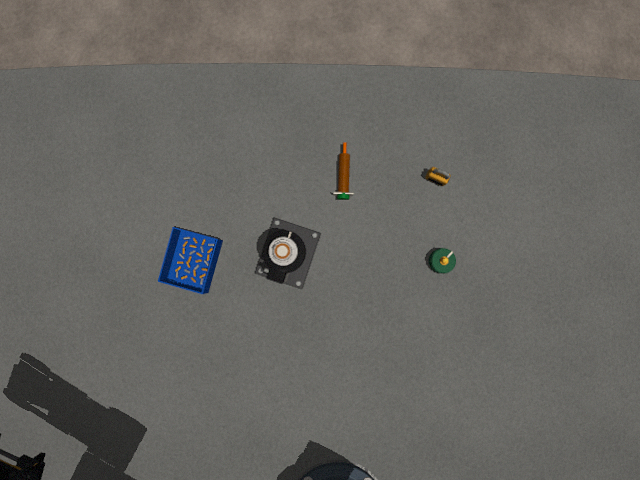

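View pics/scene0.png

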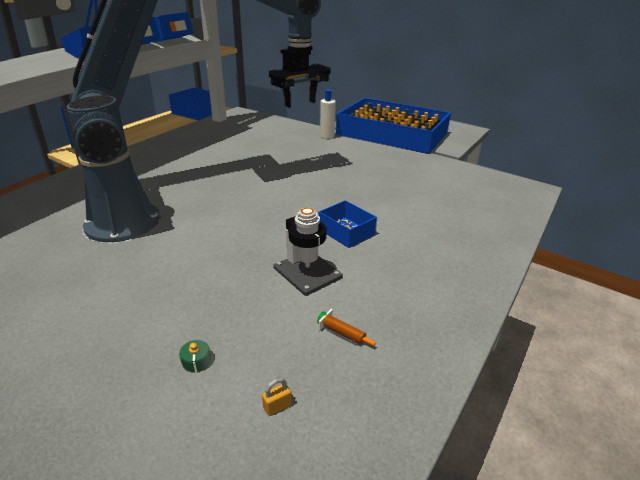

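The top view shows the cap at about (441,260) with its mark towards (452,251), and the neck at (283,251) with the line near (290,235). The syringe is at (343,172), the padlock at (437,176) and the bin at (190,260). Next I'll enlarge the two areas that matter.

Run:
```python
from h import *
f=load('top0');a=f['frame']
A=cv2.resize(a[226:286,250:316],None,fx=6,fy=6,interpolation=cv2.INTER_CUBIC)
B=cv2.resize(a[226:286,410:476],None,fx=6,fy=6,interpolation=cv2.INTER_CUBIC)
cv2.imwrite('pics/crop1.png',np.hstack([A,B]))
for u,v,z in[(283,251,.1675),(290,235,.124),(441,260,.03),(452,251,.03)]:print(world(f,u,v),onz(f,u,v,z))
```

```text
[0.5645998  0.11392538 0.16708421] [0.56458895 0.11389473 0.1675    ]
[0.59706228 0.1041814  0.1230231 ] [0.59700351 0.10412318 0.124     ]
[ 0.55405312 -0.2151988   0.03336676] [ 0.55409413 -0.21608188  0.03      ]
[ 0.57474935 -0.24824926  0.00182097] [ 0.5738559  -0.24018701  0.03      ]
```

View pics/crop1.png

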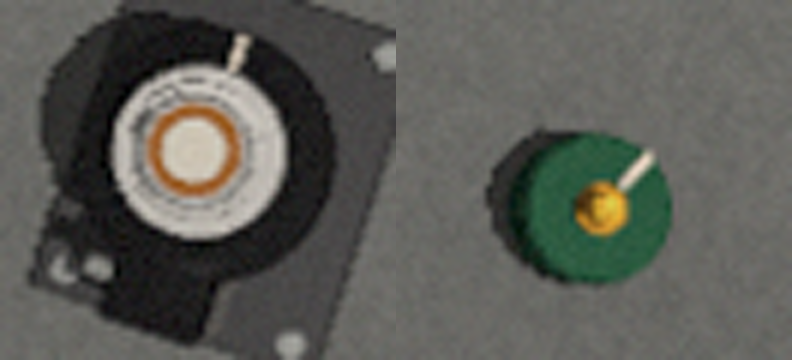

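Request:
drive_tool(commands=[[1,-1,1.2,0,0,-8,1],[2,-2.5,2,0,0,-16,1],[2.8,-4.2,2.4,0,0,-24,1],[3.6,-6,2.4,0,0,-32,1],[4.4,-7.8,2.4,0,0,-40,1],[5.2,-9.6,2.4,0,0,-48,1],[6,-11.4,2.4,0,0,-56,1],[6.8,-13.2,2.4,0,0,-60,1]])

```text
time_s: 0.9
tool_pos: [0.3636, 0.2624, 0.2594]
tool_rot: [0.631, 0.776, -0.0, -0.0]
ft_force: [1.1, 0.3, 0.8]
opening: 0.0868
grip_force: 0.0
```

Request:
drive_tool(commands=[[0.8,-1.8,0,0,0,0,1],[1.6,-3.6,0,0,0,0,1],[2.4,-5.4,0,0,0,0,1],[3.2,-7.2,0,0,0,0,1],[4,-9,0,0,0,0,1],[4.8,-10.8,0,0,0,0,1],[5.6,-12.6,0,0,0,0,1],[6.4,-14.4,0,0,0,0,1]])

```text
time_s: 1.7
tool_pos: [0.5236, -0.0977, 0.2592]
tool_rot: [0.63, 0.777, 0.0, -0.0]
ft_force: [0.3, 0.8, -0.5]
opening: 0.0867
grip_force: 0.0
```

Request:
drive_tool(commands=[[0.6,-1.6,0,0,0,0,1],[1.2,-3.2,0,0,0,0,1],[1.2,-4.8,0,0,0,0,1],[1.2,-4.8,0,0,0,0,1],[1.2,-4.8,0,0,0,0,1]])

```text
time_s: 2.2
tool_pos: [0.5528, -0.2162, 0.2587]
tool_rot: [0.63, 0.776, 0.0, -0.001]
ft_force: [-0.1, -0.4, 0.1]
opening: 0.0868
grip_force: 0.0
```

Run:
```python
from h import *
f=grab('wrist'); save(f,'w0'); print(f['hand_eye'],f['intrinsics'],f['k1']); o=f['obs'];print(o['tool_pos'],o['tool_rot'],o['joints'],o['ft_force'])
```

```text
[[ 2.30272507e-04 -9.55175510e-01 -2.96040019e-01  8.17652749e-02]
 [ 9.99998682e-01 -2.55906304e-04  1.60352523e-03  9.36554692e-04]
 [-1.60740653e-03 -2.96039998e-01  9.55174191e-01 -1.84962786e-01]
 [ 0.00000000e+00  0.00000000e+00  0.00000000e+00  1.00000000e+00]] [[330.5658028    0.         319.77311093]
 [  0.         330.5658028  240.1681259 ]
 [  0.           0.           1.        ]] -0.02952897818293006
[ 0.55283693 -0.21622858  0.25865324] [ 6.30396329e-01  7.76272667e-01  1.16001487e-04 -1.09649864e-03] [-5.61207016e-01  4.24411867e-01  1.44098906e+00  5.16642253e-04
  1.27834080e+00 -7.68024520e-01] [-0.10610172 -0.35389199  0.09583058]
```

View pics/w0.png

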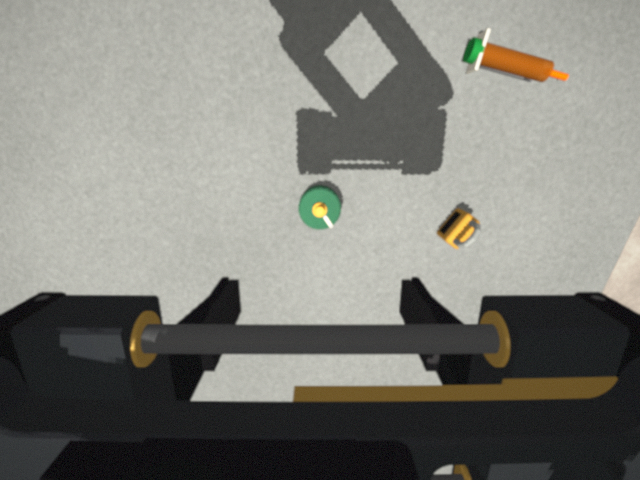

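The wrist view shows the cap at (320,207), its mark running to (330,226), between the open fingers, with the padlock at (460,228) well clear.

```bash
cat >> h.py <<'E'
def cloud(f):
    K=np.array(f['intrinsics'],float);k=float(np.ravel(f['k1'])[0])
    v,u=np.mgrid[0:480,0:640]; p=cv2.undistortPoints(np.stack([u,v],-1).reshape(-1,1,2).astype(float),K,np.array([k,0,0,0.]))[:,0]
    c=np.c_[p,np.ones(len(p))]*f['depth'].reshape(-1,1)
    X=(c-np.array(f['t']))@np.array(f['R']); X[f['depth'].ravel()<=0]=np.nan
    return X.reshape(480,640,3)
def circ(P):
    q,r=cv2.minEnclosingCircle(P[:,:2].astype(np.float32)*1000); return np.round(np.array(q),1),round(r,1)
E
python3 - <<'E'
from h import *
for n in('w0','top0'):
    f=load(n);X=cloud(f);hsv=cv2.cvtColor(f['frame'],cv2.COLOR_BGR2HSV)
    g=(hsv[...,0]>60)&(hsv[...,0]<90)&(hsv[...,1]>90); near=np.linalg.norm(X[...,:2]-[.554,-.216],axis=-1)<.045
    z=X[...,2]; s=g&near; print(n,s.sum(),np.nanpercentile(z[s],[5,50,95]))
    t=near&(z>.026)&(z<.036); P=X[t];print(circ(P),P.mean(0),P.min(0),P.max(0))
    w=near&(hsv[...,1]<70)&(hsv[...,2]>150)&(z>.02)
    vs,us=np.nonzero(w);print(len(us),np.c_[us,vs][:12].tolist(),X[w][:12].round(4).tolist())
f=load('top0');X=cloud(f);z=X[...,2];near=np.linalg.norm(X[...,:2]-[.5646,.114],axis=-1)<.06
for a,b in((.146,.153),(.164,.172),(.12,.127)):
    P=X[near&(z>a)&(z<b)];print(a,len(P),circ(P),P.mean(0),P.min(0),P.max(0))
for u,v,zz in[(283,251,.15),(290.1,232,.124),(288.4,237.6,.124),(443.6,260.3,.03),(452.1,251.1,.03)]:print(onz(f,u,v,zz))
f=load('w0')
for u,v,zz in[(320,207,.03),(320,209,.043),(330,226,.03)]:print('w',onz(f,u,v,zz))
E
```

```text
w0 1160 [0.02665939 0.02987543 0.39986529]
(array([ 554.5, -221.3]), 27.9) [ 0.55398311 -0.22009196  0.02993727] [ 0.52663463 -0.24816044  0.02603894] [ 0.58151039 -0.19343935  0.03558464]
180 [[299, 201], [299, 202], [299, 203], [298, 204], [298, 205], [298, 206], [298, 207], [298, 208], [298, 209], [340, 209], [298, 210], [340, 210]] [[0.5272, -0.2163, 0.0265], [0.5274, -0.2173, 0.0279], [0.5277, -0.2189, 0.0264], [0.5266, -0.2205, 0.0261], [0.5268, -0.2224, 0.0229], [0.5271, -0.2229, 0.0264], [0.5274, -0.2238, 0.0285], [0.5277, -0.2247, 0.0299], [0.5279, -0.2267, 0.0267], [0.5805, -0.2154, 0.0281], [0.5282, -0.2275, 0.0288], [0.5809, -0.2168, 0.0272]]
top0 430 [0.01386267 0.02913117 0.0321487 ]
(array([ 552.4, -221. ]), 27.8) [ 0.55252569 -0.22090989  0.02970624] [ 0.52606053 -0.24761736  0.02600491] [ 0.58018327 -0.19500473  0.03546385]
11 [[451, 252], [452, 252], [450, 253], [451, 253], [449, 254], [450, 254], [448, 255], [449, 255], [447, 256], [448, 256], [447, 257]] [[0.5717, -0.2381, 0.0294], [0.5716, -0.2397, 0.0319], [0.5695, -0.2356, 0.0306], [0.5695, -0.2376, 0.0313], [0
[... 216 characters left out ...]
), 27.1) [0.56443111 0.1157995  0.14929176] [0.53860768 0.09054021 0.14606334] [0.59147526 0.14371412 0.15262311]
0.164 277 (array([565. , 116.6]), 17.9) [0.56489481 0.11652086 0.16704445] [0.5479018 0.0991408 0.1640044] [0.58130967 0.13448522 0.17181079]
0.12 941 (array([556.2, 118.3]), 50.8) [0.55645335 0.1177942  0.12320771] [0.50568061 0.07619343 0.1200554 ] [0.60674754 0.15840128 0.12680986]
[0.56504562 0.11518506 0.15      ]
[0.60284132 0.10404245 0.124     ]
[0.59189948 0.10713142 0.124     ]
[ 0.55352403 -0.22179156  0.03      ]
[ 0.57364297 -0.24040839  0.03      ]
w [ 0.55482117 -0.21772886  0.03      ]
w [ 0.55478449 -0.21762142  0.043     ]
w [ 0.57260106 -0.23948043  0.03      ]
```

Request:
drive_tool(commands=[[0.05,-0.18,-1.6,0,0,0,1],[0.05,-0.18,-3.2,0,0,0,1],[0.05,-0.18,-4.8,0,0,0,1],[0.05,-0.18,-6.2,0,0,0,1],[0.05,-0.18,-6.2,0,0,0,1],[0.05,-0.18,-6.2,0,0,0,1]])

```text
time_s: 2.85
tool_pos: [0.5548, -0.2189, 0.1049]
tool_rot: [0.629, 0.777, 0.0, -0.001]
ft_force: [0.6, -0.9, 0.5]
opening: 0.0871
grip_force: 0.0
```

Run:
```python
from h import *
f=grab('wrist'); save(f,'w1');X=cloud(f);z=X[...,2]
near=np.linalg.norm(X[...,:2]-[.554,-.2207],axis=-1)<.035
P=X[near&(z>.027)&(z<.033)];print(circ(P),P.mean(0),P.min(0),P.max(0),f['obs']['tool_pos'])
P=X[near&(z>.040)&(z<.046)];print(circ(P),P.mean(0))
vs,us=np.nonzero(near&(z>.027)&(z<.033));print(us.min(),us.max(),vs.min(),vs.max())
u,v=int(us.mean()),int(vs.mean());cv2.imwrite('pics/crop2.png',cv2.resize(f['frame'][v-60:v+60,u-60:u+60],None,fx=4,fy=4,interpolation=cv2.INTER_CUBIC));print(u-60,v-60)
```

```text
(array([ 554.4, -221.4]), 27.6) [ 0.55395554 -0.21959939  0.02974677] [ 0.52721533 -0.24788374  0.02701709] [ 0.58109706 -0.19380204  0.03297723] [ 0.55476705 -0.21889679  0.10487578]
(array([ 554.1, -221. ]), 6.2) [ 0.55405908 -0.22065158  0.04285091]
285 349 211 273
257 181
```

View pics/crop2.png

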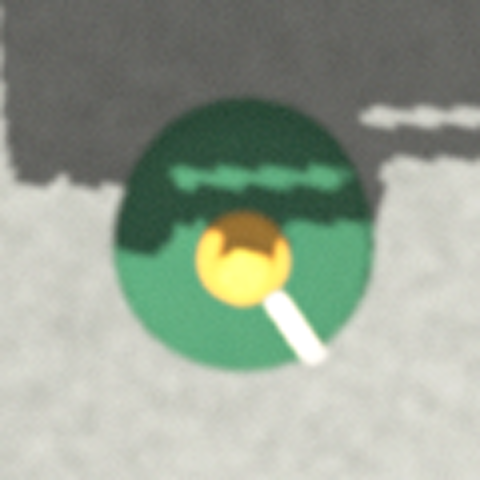

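The crop shows the cap centred at about (243,232) and the mark's outer end at about (316,358).

Run:
```python
from h import *
f=load('w1')
c=onz(f,257+243/4,181+232/4,.03);m=onz(f,257+316/4,181+358/4,.03);i=onz(f,257+275/4,181+296/4,.03)
print(c,m,i,np.degrees(np.arctan2(*(m-c)[1::-1])),np.degrees(np.arctan2(*(m-i)[1::-1])))
print(bot.get_obs()['tool_pos'])
```

```text
[ 0.55395796 -0.21672134  0.03      ] [ 0.57486361 -0.24079055  0.03      ] [ 0.56338138 -0.22898513  0.03      ] -49.02358492654851 -45.79510026931478
[ 0.55585497 -0.21986335  0.10616656]
```

Request:
drive_tool(commands=[[0,0,-1.2,0,0,0,1],[0,0,-2.4,0,0,0,1],[0,0,-3.2,0,0,0,1],[0,0,-3.45,0,0,0,1],[0,0,-3.45,0,0,0,1],[0,0,-3.45,0,0,0,1]])

```text
time_s: 3.5
tool_pos: [0.5563, -0.221, 0.0203]
tool_rot: [0.629, 0.777, 0.0, 0.002]
ft_force: [0.7, -0.0, 0.7]
opening: 0.087
grip_force: 0.0
```

Run:
```python
from h import *
for _ in range(4):
    f=grab('scene');o=f['obs'];print(o['tool_pos'].round(4),o['ft_force'].round(1),o['joints'].round(4))
```

```text
[ 0.5563 -0.221   0.0203] [ 0.7 -0.   0.7] [-0.5647  0.7381  1.6322  0.      0.7674 -0.7738]
[ 0.5562 -0.221   0.0203] [-0.5 -1.   0.7] [-0.5647  0.7381  1.6323  0.      0.7673 -0.7738]
[ 0.556  -0.2209  0.0202] [0.3 0.  0.5] [-0.5648  0.7382  1.6326  0.      0.7672 -0.7738]
[ 0.5558 -0.2209  0.0199] [-0.9  0.3 -1. ] [-0.5649  0.7386  1.6329  0.      0.767  -0.7738]
```

Request:
drive_tool(commands=[[-0.03,0,-0.05,0,0,0,1],[-0.03,0,-0.05,0,0,0,1],[-0.03,0,-0.05,0,0,0,-1],[-0.03,0,-0.05,0,0,0,-1],[-0.03,0,-0.05,0,0,0,-1],[-0.03,0,-0.05,0,0,0,-1],[-0.03,0,-0.05,0,0,0,-1],[-0.03,0,-0.05,0,0,0,-1]], squeeze=25)

```text
time_s: 4.5
tool_pos: [0.554, -0.2202, 0.017]
tool_rot: [0.63, 0.777, -0.0, -0.0]
ft_force: [-0.4, 1.2, -0.1]
opening: 0.0469
grip_force: 0.0
```

Run:
```python
from h import *
f=grab('wrist');save(f,'w2');o=bot.get_obs();print(o['tool_pos'],o['opening'],o['grip_force'])
f=grab('scene');X=cloud(f);save(f,'s2')
a=f['frame'];cv2.imwrite('pics/c3.png',np.hstack([cv2.resize(a[300:400,140:260],(480,400)),cv2.resize(load('w2')['frame'][180:380,220:420],(400,400))]))
```

```text
[ 0.5539587  -0.22021428  0.01702739] 0.04281625940382688 0.0
```

View pics/c3.png

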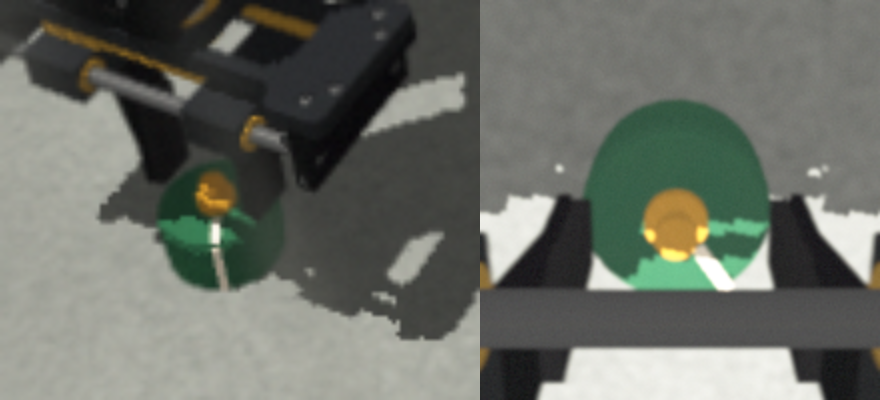

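The cap is upright between the fingers, but the opening reads below its diameter with no grip force. I'll check the geometry before lifting.

Run:
```python
from h import *
f=grab('wrist');o=f['obs'];print(o['tool_pos'],o['opening'],o['grip_force'],o['time_s'])
X=cloud(f);z=X[...,2]
T=Ro.from_quat(o['tool_rot']).as_matrix(); Y=(X-o['tool_pos'])@T
near=(np.linalg.norm(X[...,:2]-[.554,-.2207],axis=-1)<.06)
P=X[near&(z>.040)&(z<.046)];print(circ(P),P.mean(0))
P=X[near&(z>.028)&(z<.031)];print(len(P),P.min(0),P.max(0))
for c in(-.03,.03,-.02,.02,-.045,.045):
    p=np.array([0,c,.014]);pc=np.array(f['R'])@(T@p+o['tool_pos'])+f['t'];print(c,(pc[:2]/pc[2]*330.6+[319.8,240.2]).round(0))
for v in (270,285,300,310,318):
    r=Y[v,220:420]; print(v,[(220+i,r[i].round(3).tolist()) for i in(30,45,50,100,150,155,170)])
```

```text
[ 0.55397241 -0.22020905  0.01701688] 0.03913908770552316 0.0 4.6
(array([ 552.8, -209.7]), 28.4) [ 0.55383345 -0.21778624  0.04283622]
4515 [ 0.5271008  -0.24609384  0.02800282] [ 0.57826806 -0.19366814  0.03099723]
-0.03 [272. 270.]
0.03 [364. 270.]
-0.02 [287. 270.]
0.02 [349. 270.]
-0.045 [248. 270.]
0.045 [387. 270.]
270 [(250, [-0.002, -0.045, 0.018]), (265, [-0.001, -0.035, 0.017]), (270, [-0.002, -0.032, 0.018]), (320, [0.011, 0.001, -0.013]), (370, [-0.001, 0.034, 0.017]), (375, [-0.001, 0.038, 0.017]), (390, [-0.001, 0.048, 0.017])]
285 [(250, [-0.012, -0.045, 0.017]), (265, [0.011, -0.026, -0.032]), (270, [0.011, -0.024, -0.032]), (320, [0.004, 0.001, -0.017]), (370, [0.011, 0.026, -0.033]), (375, [0.011, 0.029, -0.033]), (390, [-0.012, 0.048, 0.017])]
300 [(250, [-0.023, -0.046, 0.017]), (265, [0.011, -0.024, -0.05]), (270, [0.01, -0.022, -0.046]), (320, [-0.001, 0.001, -0.025]), (370, [0.01, 0.024, -0.047]), (375, [0.011, 0.026, -0.049]), (390, [-0.023, 0.049, 0.017])]
310 [(250, [0.012, -0.029, -0.059]), (265, [0.009, -0.023, -0.055]), (270, [0.01, -0.021, -0.056]), (320, [-0.014, 0.001, -0.013]), (370, [0.01, 0.023, -0.056]), (375, [0.009, 0.026, -0.055]), (390, [0.012, 0.031, -0.06])]
318 [(250, [0.011, -0.028, -0.065]), (265, [0.01, -0.022, -0.062]), (270, [0.01, -0.02, -0.063]), (320, [-0.02, 0.001, -0.013]), (370, [0.01, 0.022, -0.063]), (375, [0.009, 0.024, -0.062]), (390, [0.012, 0.03, -0.066])]
```

Request:
drive_tool(commands=[[0,0,0,0,0,0,-1],[0,0,0,0,0,0,-1],[0,0,0,0,0,0,-1]])

```text
time_s: 4.95
tool_pos: [0.554, -0.2202, 0.017]
tool_rot: [0.63, 0.777, -0.0, -0.0]
ft_force: [0.4, -0.2, -0.0]
opening: 0.0103
grip_force: 0.4
```

Run:
```python
from h import *
f=grab('wrist');o=f['obs'];print(o['tool_pos'],o['opening'],o['grip_force'],o['time_s'],o['ft_force'])
cv2.imwrite('pics/c4.png',f['frame'][170:400,150:490])
```

```text
[ 0.55396317 -0.2202103   0.01704248] 0.01030467621066616 0.3833083715289831 4.95 [ 0.42028426 -0.1591018  -0.033038  ]
```

View pics/c4.png

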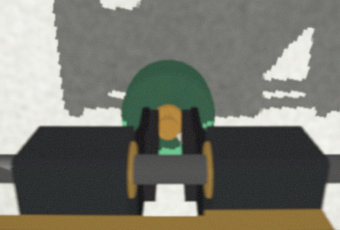

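The fingers have closed to 10 mm, so the cap is not gripped and may have slipped out towards tool +x. I'll measure where it is now.

Run:
```python
from h import *
for n in('wrist','scene','top'):
    f=grab(n);save(f,n+'5');X=cloud(f);z=X[...,2];hsv=cv2.cvtColor(f['frame'],cv2.COLOR_BGR2HSV)
    g=(hsv[...,0]>60)&(hsv[...,0]<95)&(hsv[...,1]>90)&(np.linalg.norm(X[...,:2]-[.554,-.2207],axis=-1)<.08)
    t=g&(z>.027)&(z<.033)
    print(n,g.sum(),np.nanpercentile(z[g],[2,50,98]))
    if t.sum()>5:P=X[t];print(circ(P),P.mean(0),P.min(0),P.max(0))
for n in ('s2','scene0'):
    f=load(n);X=cloud(f);z=X[...,2];hsv=cv2.cvtColor(f['frame'],cv2.COLOR_BGR2HSV)
    g=(hsv[...,0]>60)&(hsv[...,0]<95)&(hsv[...,1]>90)&(np.linalg.norm(X[...,:2]-[.554,-.2207],axis=-1)<.08)
    P=X[g&(z>.027)&(z<.033)];print(n,circ(P),P.mean(0),P.min(0),P.max(0))
a=load('scene5')['frame'];cv2.imwrite('pics/c6.png',cv2.resize(a[280:400,130:270],None,fx=4,fy=4))
```

```text
wrist 4004 [0.00770156 0.0299434  0.03162327]
(array([ 554.2, -218.5]), 26.3) [ 0.55209812 -0.20990112  0.03004995] [ 0.52810703 -0.24403375  0.02701832] [ 0.58046176 -0.19357548  0.03253496]
scene 312 [0.00452856 0.02948041 0.03297831]
(array([ 553.5, -230.9]), 26.2) [ 0.55363517 -0.23735246  0.03069414] [ 0.5275231  -0.2497478   0.02701619] [ 0.57952457 -0.21906122  0.03298555]
top 156 [0.00299054 0.02876741 0.40176545]
(array([ 550.7, -202.3]), 18.6) [ 0.54879403 -0.20234498  0.02946071] [ 0.53242025 -0.21215535  0.02706204] [ 0.56898614 -0.19453946  0.03295317]
s2 (array([ 552.8, -225.2]), 26.7) [ 0.55156425 -0.23440976  0.03051617] [ 0.52811953 -0.24925425  0.0272274 ] [ 0.57835059 -0.20628581  0.03294172]
scene0 (array([ 554. , -221.9]), 27.3) [ 0.55443494 -0.22503936  0.03040416] [ 0.52855158 -0.24830987  0.0270103 ] [ 0.57901842 -0.19585356  0.03292482]
```

View pics/c6.png

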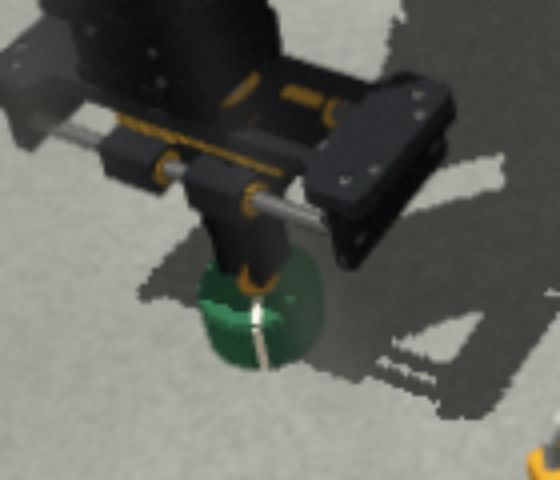

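Run:
```python
from h import *
print(bot.tcp_to_tips)
for n in('w0','w1','wrist5'):
    f=load(n);o=f['obs'];X=cloud(f);T=Ro.from_quat(o['tool_rot']).as_matrix();Y=(X-o['tool_pos'])@T
    b=(np.abs(Y[...,0])<.02)&(np.abs(Y[...,1])<.07)&(Y[...,2]>-.08)&(Y[...,2]<.03)&(f['frame'].max(-1)<60)
    print(n,o['tool_pos'],b.sum(),np.percentile(Y[b],[1,50,99],axis=0).round(4).tolist(),X[b][:,2].min())
    for lo in np.arange(-.08,.03,.01):
        s=b&(Y[...,2]>lo)&(Y[...,2]<=lo+.01)
        if s.sum()>3:
            p=s&(Y[...,1]>0);q=s&(Y[...,1]<0);print(round(lo,3),s.sum(),Y[p][:,1].min().round(4) if p.any() else '',Y[q][:,1].max().round(4) if q.any() else '')
```

```text
0.014
w0 [ 0.55283693 -0.21622858  0.25865324] 4063 [[-0.0091, -0.0531, -0.0796], [0.0092, -0.0419, -0.0543], [0.0118, 0.0555, -0.0252]] 0.28208487479445643
-0.08 814 0.0442 -0.042
-0.07 821 0.0443 -0.0419
-0.06 706 0.0445 -0.042
-0.05 783 0.0443 -0.0417
-0.04 638 0.0442 -0.0416
-0.03 301 0.0442 -0.0416
w1 [ 0.55476705 -0.21889679  0.10487578] 4005 [[-0.0089, -0.0531, -0.0794], [0.0093, -0.0419, -0.0542], [0.0118, 0.0555, -0.0254]] 0.1281127776045234
-0.08 787 0.044 -0.042
-0.07 826 0.0443 -0.0417
-0.06 690 0.0445 -0.042
-0.05 783 0.0443 -0.0418
-0.04 638 0.0443 -0.0417
-0.03 281 0.0444 -0.0418
wrist5 [ 0.55358683 -0.22019871  0.01705053] 1921 [[-0.0083, -0.0112, -0.0767], [0.0097, -0.0025, -0.0522], [0.0115, 0.0134, -0.0232]] 0.029220857369295253
-0.08 326 0.0056 -0.0036
-0.07 300 0.0047 -0.0025
-0.06 438 0.0047 -0.0026
-0.05 390 0.005 -0.0025
-0.04 294 0.0057 -0.0032
-0.03 162 0.0059 -0.0038
-0.02 11 0.015 -0.0134
```

The depth data shows the fingertips ending at tool z ≈ -0.024, not the stated +0.014. So they closed above the cap, onto the nipple, and the cap has not moved. I'll open, go about 37 mm lower in steps while watching the force, and measure heights from the tips I can see.

Request:
drive_tool(commands=[[0,0,0,0,0,0,1],[0,0,0,0,0,0,1],[0,0,0,0,0,0,1],[0,0,0,0,0,0,1],[0,0,0,0,0,0,1],[0,0,0,0,0,0,1],[0,0,0,0,0,0,1],[0,0,0,0,0,0,1]])

```text
time_s: 5.95
tool_pos: [0.554, -0.2202, 0.017]
tool_rot: [0.63, 0.777, 0.0, 0.0]
ft_force: [-0.4, 0.1, -0.3]
opening: 0.0622
grip_force: 0.0
```

Request:
drive_tool(commands=[[0,0,0,0,0,0,1],[0,0,0,0,0,0,1],[0,0,0,0,0,0,1],[0,0,-0.4,0,0,0,1],[0,0,-0.8,0,0,0,1],[0,0,-1.1,0,0,0,1],[0,0,-1.3,0,0,0,1],[0,0,-1.3,0,0,0,1]])

```text
time_s: 6.75
tool_pos: [0.5532, -0.2198, -0.0167]
tool_rot: [0.63, 0.777, -0.0, -0.001]
ft_force: [0.1, 0.1, -0.3]
opening: 0.087
grip_force: 0.0
```

Run:
```python
from h import *
f=grab('scene');save(f,'s7');o=f['obs'];print(o['tool_pos'],o['opening'],o['ft_force'])
X=cloud(f);near=(np.linalg.norm(X[...,:2]-o['tool_pos'][:2],axis=-1)<.07)&(f['frame'].max(-1)<60)
P=X[near];T=Ro.from_quat(o['tool_rot']).as_matrix();Y=(P-o['tool_pos'])@T
m=(np.abs(Y[:,0])<.02)&(np.abs(Y[:,1])<.062)&(P[:,2]>.003);print(np.sort(P[m][:,2])[:15].round(4),np.percentile(Y[m],[2,98],axis=0).round(3))
f=grab('wrist');save(f,'w7');o=f['obs'];X=cloud(f);z=X[...,2]
near=np.linalg.norm(X[...,:2]-[.554,-.2207],axis=-1)<.035
P=X[near&(z>.027)&(z<.033)];print(circ(P))
T=Ro.from_quat(o['tool_rot']).as_matrix();Y=(X-o['tool_pos'])@T
b=(np.abs(Y[...,0])<.02)&(np.abs(Y[...,1])<.07)&(Y[...,2]>-.08)&(f['frame'].max(-1)<60)&(X[...,2]>.002)
print(np.sort(X[b][:,2])[:10].round(4))
```

```text
[ 0.55320874 -0.21976369 -0.01674095] 0.08703323225943263 [ 0.1421192   0.11667914 -0.31019929]
[0.0043 0.0048 0.0056 0.0061 0.0061 0.0064 0.0065 0.0068 0.0072 0.0073
 0.0074 0.0076 0.0078 0.0079 0.008 ] [[-0.02  -0.053 -0.377]
 [ 0.019  0.059 -0.029]]
(array([ 554. , -221.4]), 28.3)
[0.0064 0.0069 0.007  0.0071 0.0071 0.0072 0.0072 0.0072 0.0073 0.0073]
```

The tips are now about 6.6 mm above the bench with no contact, so I'll go down 3 mm more and grip.

Request:
drive_tool(commands=[[0,-0.06,-0.13,0,0,0,1],[0,-0.06,-0.13,0,0,0,1],[0,-0.06,-0.13,0,0,0,-1],[0,-0.06,-0.13,0,0,0,-1],[0,-0.06,-0.13,0,0,0,-1],[0,-0.06,-0.13,0,0,0,-1],[0,-0.06,-0.13,0,0,0,-1],[0,-0.06,-0.13,0,0,0,-1]], squeeze=25)

```text
time_s: 7.65
tool_pos: [0.5539, -0.2217, -0.0187]
tool_rot: [0.63, 0.777, -0.0, -0.0]
ft_force: [-0.3, 0.0, 0.8]
opening: 0.0536
grip_force: 25.0
```

Request:
drive_tool(commands=[[0,0,0,0,0,0,-1],[0,0,0,0,0,0,-1],[0,0,0,0,0,0,-1]])

```text
time_s: 7.95
tool_pos: [0.5539, -0.2217, -0.0186]
tool_rot: [0.63, 0.777, -0.0, -0.0]
ft_force: [-0.5, 0.1, 0.8]
opening: 0.0533
grip_force: 25.0
```

Request:
drive_tool(commands=[[0,0,0.8,0,0,0,-1],[0,0,2,0,0,0,-1],[0,0,3.6,0,0,0,-1],[0,0,5.2,0,0,0,-1],[0,0,6.8,0,0,0,-1],[0,0,8,0,0,0,-1],[0,0,8.6,0,0,0,-1],[0,0,8.8,0,0,0,-1]])

```text
time_s: 8.75
tool_pos: [0.5549, -0.2222, 0.2033]
tool_rot: [0.63, 0.777, 0.0, 0.002]
ft_force: [0.0, -0.2, -2.7]
opening: 0.054
grip_force: 25.0
```

Request:
drive_tool(commands=[[0.2,1,0,0,0,4,-1],[0.6,2.6,0,0,0,8,-1],[1,4.2,0,0,0,12,-1],[1.4,5.8,0,0,0,16,-1],[1.8,7.4,0,0,0,20,-1],[2.2,9,0,0,0,24,-1],[2.4,10.4,0,0,0,28,-1],[2.5,11.1,0,0,0,28,-1]])

```text
time_s: 9.55
tool_pos: [0.6155, 0.0589, 0.1995]
tool_rot: [0.422, 0.907, -0.0, -0.002]
ft_force: [-1.0, -0.5, -1.4]
opening: 0.0535
grip_force: 25.0
```

Request:
drive_tool(commands=[[0,0,0,0,0,0,-1],[0,0,0,0,0,0,-1],[0,0,0,0,0,0,-1],[0,0,0,0,0,0,-1],[0,0,0,0,0,0,-1],[0,0,0,0,0,0,-1]])

```text
time_s: 10.15
tool_pos: [0.6165, 0.0549, 0.2014]
tool_rot: [0.424, 0.906, -0.0, 0.0]
ft_force: [0.2, 0.2, -0.2]
opening: 0.0537
grip_force: 25.0
```

Run:
```python
from h import *
f=grab('wrist');save(f,'w8');o=f['obs'];print(o['tool_pos'],o['opening'],o['ft_force'],o['joints'])
X=cloud(f);z=X[...,2];T=Ro.from_quat(o['tool_rot']).as_matrix();Y=(X-o['tool_pos'])@T
near=np.linalg.norm(X[...,:2]-[.565,.1165],axis=-1)<.06
for a,b in((.146,.153),(.164,.172)):
    P=X[near&(z>a)&(z<b)];print(a,len(P),circ(P),P.mean(0),P.min(0),P.max(0))
c=np.linalg.norm(Y[...,:2],axis=-1)<.04
for h in np.arange(-.075,-.03,.004):
    s=c&(abs(Y[...,2]-h)<.002)&(f['frame'].max(-1)>60); 
    if s.sum()>20:print(h.round(3),s.sum(),circ(Y[s]))
cv2.imwrite('pics/w8c.png',cv2.resize(f['frame'][0:340,180:500],None,fx=1.75,fy=1.75,interpolation=cv2.INTER_CUBIC))
```

```text
[0.61651195 0.05489216 0.20138028] 0.053666162101070676 [ 0.21223603  0.22509332 -0.20410918] [-9.14606845e-02  5.17253917e-01  1.44663131e+00 -9.63803764e-05
  1.17758977e+00 -7.87534026e-01]
0.146 1552 (array([566.2, 116.5]), 27.2) [0.56559271 0.11753731 0.14980205] [0.53942271 0.08957985 0.14770432] [0.59335972 0.14368713 0.15192691]
0.164 2570 (array([566.3, 116.6]), 18.1) [0.56609964 0.11674178 0.16754351] [0.5484172  0.09861519 0.16405559] [0.58425318 0.13468445 0.17066439]
-0.075 24 (array([-11.4,   1.1]), 31.8)
-0.071 71 (array([-11.2,   1.1]), 31.7)
-0.067 24 (array([ 0.1, -5.2]), 35.0)
-0.063 39 (array([ 0.1, -5.2]), 34.8)
-0.059 74 (array([  7. , -16.4]), 21.8)
-0.055 158 (array([10.3,  0.8]), 37.8)
-0.051 1390 (array([10.2,  1.3]), 37.2)
-0.047 4709 (array([9.3, 1.2]), 36.2)
-0.043 417 (array([10.1,  0.9]), 35.8)
-0.039 277 (array([10.2,  1. ]), 35.7)
-0.035 279 (array([10.3,  1.1]), 35.8)
-0.031 246 (array([10.4,  1.1]), 35.8)
```

View pics/w8c.png

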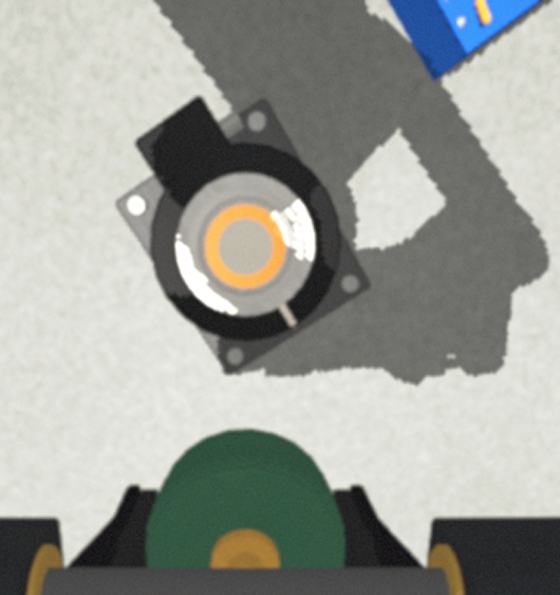

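The picture shows the neck centred at crop (245,246), the line at about (288,315), and the cap held upright at the bottom. Now I'll fit the cap centre in the tool frame.

Run:
```python
from h import *
from scipy.optimize import least_squares
f=load('w8');o=f['obs'];X=cloud(f);T=Ro.from_quat(o['tool_rot']).as_matrix();Y=(X-o['tool_pos'])@T
hsv=cv2.cvtColor(f['frame'],cv2.COLOR_BGR2HSV)
g=(hsv[...,0]>60)&(hsv[...,0]<95)&(hsv[...,1]>90)&(np.linalg.norm(Y[...,:2],axis=-1)<.045)
t=g&(abs(Y[...,2]+.0486)<.003);P=Y[t]
print(len(P),np.percentile(P[:,2],[5,50,95]),P.min(0),P.max(0))
# rim: per y-bin max x
s=g&(Y[...,2]>-.044)&(Y[...,2]<-.022);S=Y[s]
r=least_squares(lambda q:np.hypot(S[:,0]-q[0],S[:,1]-q[1])-.027,[0,0],loss='soft_l1',f_scale=.001).x;print('side fit',len(S),r)
# circle fit to top rim
b=[P[(P[:,1]>y)&(P[:,1]<y+.002)] for y in np.arange(-.024,.024,.002)];E=np.array([k[np.argmax(k[:,0])] for k in b if len(k)])
r2=least_squares(lambda q:np.hypot(E[:,0]-q[0],E[:,1]-q[1])-.027,[0,0],loss='soft_l1',f_scale=.001).x;print('rim fit',r2)
for c in(r,r2): 
    w=T@np.array([c[0],c[1],0])+o['tool_pos'];print('cap world',w,'shift',np.array([.5662,.1166])-w[:2],(np.array([.5662,.1166])-w[:2])/.025)
m=onz(f,180+288/1.75,315/1.75,.124);print(m,np.degrees(np.arctan2(m[1]-.1166,m[0]-.5662)))
```

```text
5022 [-0.04938979 -0.0483914  -0.04664583] [-0.02479574 -0.02567238 -0.05053797] [ 0.02784733  0.02776296 -0.04560435]
side fit 1176 [0.00044492 0.00097338]
rim fit [0.00034767 0.00085194]
cap world [0.61697356 0.05585773 0.20138024] shift [-0.05077356  0.06074227] [-2.03094243  2.42969061]
cap world [0.61694274 0.05570524 0.20138025] shift [-0.05074274  0.06089476] [-2.02970968  2.4357904 ]
[0.60078974 0.10611901 0.124     ] -16.857264642464273
```

Request:
drive_tool(commands=[[-0.6,0.7,0,0,0,0,-1],[-1.4,1.6,0,0,0,0,-1],[-1.9,2.2,0,0,0,0,-1],[-2.03,2.43,0,0,0,0,-1],[-2.03,2.43,-0.6,0,0,0,-1],[-2.03,2.43,-1.2,0,0,0,-1],[-2.03,2.43,-1.6,0,0,0,-1],[-2.03,2.43,-1.8,0,0,0,-1]])

```text
time_s: 11.0
tool_pos: [0.5658, 0.1162, 0.1553]
tool_rot: [0.423, 0.906, -0.0, -0.0]
ft_force: [-0.3, -0.2, -2.0]
opening: 0.0533
grip_force: 25.0
```

Request:
drive_tool(commands=[[0,0,0,0,0,0,-1],[0,0,0,0,0,0,-1],[0,0,0,0,0,0,-1],[0,0,0,0,0,0,-1],[0,0,0,0,0,0,-1],[0,0,0,0,0,0,-1],[0,0,0,0,0,0,-1],[0,0,0,0,0,0,-1]])

```text
time_s: 11.8
tool_pos: [0.5657, 0.1165, 0.1563]
tool_rot: [0.423, 0.906, 0.0, 0.0]
ft_force: [-0.1, 0.0, -1.1]
opening: 0.0539
grip_force: 25.0
```

Run:
```python
from h import *
w=load('w8')['obs'];o=bot.get_obs();print(o['tool_pos'],o['tool_pos']-w['tool_pos'],o['ft_force'],o['tool_rot'])
f=grab('top');X=cloud(f);z=X[...,2];near=np.linalg.norm(X[...,:2]-[.5655,.1165],axis=-1)<.05;hsv=cv2.cvtColor(f['frame'],cv2.COLOR_BGR2HSV)
f=grab('scene');cv2.imwrite('pics/s9.png',cv2.resize(f['frame'][150:270,240:390],None,fx=4,fy=4,interpolation=cv2.INTER_CUBIC))
```

```text
[0.56573196 0.11651621 0.15634897] [-0.05077998  0.06162404 -0.04503131] [-0.11545613  0.0071026  -1.08539489] [4.22893329e-01 9.06179469e-01 5.86824552e-06 3.72137950e-05]
```

View pics/s9.png

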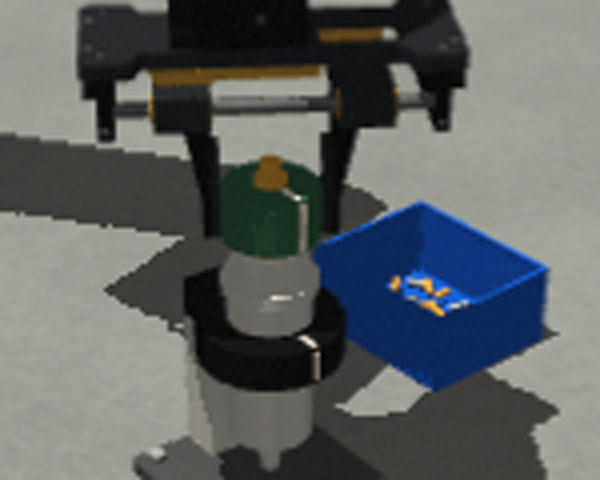

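The mark is over the line and the cap is square above the neck. I'll descend gently.

Request:
drive_tool(commands=[[0,-0.03,-0.1,0,0,0,-1],[0,-0.03,-0.2,0,0,0,-1],[0,-0.03,-0.3,0,0,0,-1],[0,-0.03,-0.38,0,0,0,-1],[0,-0.03,-0.44,0,0,0,-1],[0,-0.03,-0.5,0,0,0,-1],[0,-0.03,-0.5,0,0,0,-1],[0,-0.03,-0.5,0,0,0,-1]])

```text
time_s: 12.7
tool_pos: [0.5657, 0.1158, 0.1438]
tool_rot: [0.423, 0.906, 0.0, -0.0]
ft_force: [-0.1, -0.2, -1.8]
opening: 0.0536
grip_force: 25.0
```

Request:
drive_tool(commands=[[0,0,-0.04,0,0,0,-1],[0,0,-0.08,0,0,0,-1],[0,0,-0.12,0,0,0,-1],[0,0,-0.12,0,0,0,-1],[0,0,-0.12,0,0,0,-1]])

```text
time_s: 13.2
tool_pos: [0.5657, 0.1158, 0.1408]
tool_rot: [0.423, 0.906, -0.0, -0.0]
ft_force: [-1.1, 0.3, -1.6]
opening: 0.0537
grip_force: 25.0
```

Request:
drive_tool(commands=[[0,0,-0.02,0,0,0,-1],[0,0,-0.04,0,0,0,-1],[0,0,-0.06,0,0,0,-1],[0,0,-0.06,0,0,0,-1]])

```text
time_s: 13.6
tool_pos: [0.5657, 0.1158, 0.1392]
tool_rot: [0.423, 0.906, -0.0, -0.0]
ft_force: [-0.4, 0.7, -1.2]
opening: 0.0534
grip_force: 25.0
```

Request:
drive_tool(commands=[[0,0,-0.02,0,0,0,-1],[0,0,-0.04,0,0,0,-1],[0,0,-0.04,0,0,0,-1]])

```text
time_s: 13.9
tool_pos: [0.5657, 0.1158, 0.1382]
tool_rot: [0.423, 0.906, 0.0, -0.0]
ft_force: [0.4, 0.7, -2.3]
opening: 0.0537
grip_force: 25.0
```

Request:
drive_tool(commands=[[0,0,-0.02,0,0,0,-1],[0,0,-0.04,0,0,0,-1],[0,0,-0.04,0,0,0,-1]])

```text
time_s: 14.2
tool_pos: [0.5658, 0.1158, 0.1379]
tool_rot: [0.423, 0.906, 0.0, 0.0]
ft_force: [-1.0, 0.1, 4.2]
opening: 0.0536
grip_force: 25.0
```

Request:
drive_tool(commands=[[0,0,-0.02,0,0,0,-1],[0,0,-0.02,0,0,0,-1],[0,0,-0.02,0,0,0,-1]])

```text
time_s: 14.5
tool_pos: [0.5659, 0.1158, 0.1378]
tool_rot: [0.423, 0.906, 0.0, 0.0]
ft_force: [-2.6, -0.4, 8.2]
opening: 0.0537
grip_force: 25.0
```

Contact is at rim ≈ 6.5 mm with about 8 N. Now I'll turn backward gently, rising with the thread.

Request:
drive_tool(commands=[[0,0,0.005,0,0,3,-1],[0,0,0.008,0,0,6,-1],[0.005,0,0.011,0,0,9,-1],[0.01,0,0.014,0,0,12,-1],[0.01,0,0.017,0,0,15,-1],[0.01,0,0.02,0,0,18,-1]])

```text
time_s: 15.1
tool_pos: [0.5664, 0.1164, 0.1382]
tool_rot: [0.275, 0.961, 0.001, 0.0]
ft_force: [-1.1, 1.5, 6.3]
opening: 0.0539
grip_force: 25.0
```

```bash
cat > st.py <<'E'
from h import *
o=bot.get_obs();print(o['time_s'],o['tool_pos'].round(4),o['ft_force'].round(1),o['ft_torque'].round(2),o['joints'].round(2)[5])
f=grab('scene');X=cloud(f);z=X[...,2];hsv=cv2.cvtColor(f['frame'],cv2.COLOR_BGR2HSV)
near=np.linalg.norm(X[...,:2]-[.566,.1165],axis=-1)<.035
w=near&(hsv[...,1]<60)&(hsv[...,2]>120)&(z>.155)&(z<.2);P=X[w]
if len(P):m=np.median(P,0);print('mark',len(P),m.round(4),np.degrees(np.arctan2(m[1]-.1165,m[0]-.566)).round(1))
g=near&(hsv[...,0]>60)&(hsv[...,0]<95)&(hsv[...,1]>90)&(z>.15);zz=np.sort(z[g]);print('green z',len(zz),np.percentile(zz,[2,50,90]).round(4))
n=near&(hsv[...,0]<28)&(hsv[...,0]>8)&(hsv[...,1]>120)&(z>.17);P=X[n];print('nipple',len(P),P.mean(0).round(4) if len(P) else '')
E
python3 st.py
```

```text
15.1 [0.5664 0.1164 0.1382] [-1.1  1.5  6.3] [ 0.24  0.3  -0.14] -1.0
mark 2 [0.5883 0.1166 0.1741] 0.4
green z 386 [0.159  0.1822 0.1879]
nipple 124 [0.5773 0.1096 0.2306]
```

Request:
drive_tool(commands=[[0,0,0.003,0,0,3,-1],[0.005,0,0.006,0,0,6,-1],[0.005,0,0.01,0,0,9,-1],[0.01,0,0.013,0,0,12,-1],[0.01,0,0.017,0,0,15,-1],[0.01,0,0.02,0,0,18,-1]])

```text
time_s: 15.75
tool_pos: [0.5666, 0.1164, 0.1387]
tool_rot: [0.122, 0.993, 0.001, 0.001]
ft_force: [-1.4, 0.8, 4.9]
opening: 0.0537
grip_force: 25.0
```

Request:
drive_tool(commands=[[0,0,0.003,0,0,3,-1],[0.005,0,0.006,0,0,6,-1],[0.005,0,0.01,0,0,9,-1],[0.01,0,0.013,0,0,12,-1]])

```text
time_s: 16.15
tool_pos: [0.5665, 0.1168, 0.1388]
tool_rot: [0.017, 1.0, 0.001, 0.0]
ft_force: [-1.9, 2.4, 5.2]
opening: 0.0536
grip_force: 25.0
```

Request:
drive_tool(commands=[[0,0,0.003,0,0,3,-1],[0.005,0,0.006,0,0,6,-1],[0.005,0,0.01,0,0,9,-1],[0.01,0,0.013,0,0,12,-1]])

```text
time_s: 16.55
tool_pos: [0.5667, 0.1164, 0.1391]
tool_rot: [-0.088, 0.996, 0.001, 0.0]
ft_force: [-1.2, 0.6, 2.9]
opening: 0.0537
grip_force: 25.0
```

Request:
drive_tool(commands=[[0,0,0.003,0,0,3,-1],[0.005,0,0.006,0,0,6,-1],[0.005,0,0.01,0,0,9,-1],[0.01,0,0.013,0,0,12,-1]])

```text
time_s: 16.95
tool_pos: [0.5665, 0.1162, 0.1382]
tool_rot: [-0.191, 0.982, 0.0, -0.0]
ft_force: [-0.4, 0.8, -1.0]
opening: 0.0537
grip_force: 25.0
```

The force vanished after about 70°, so the cap has passed the crest. Now I'll lower it into the step.

Request:
drive_tool(commands=[[0,0,-0.03,0,0,2,-1],[0,0,-0.06,0,0,2,-1],[0,0,-0.09,0,0,2,-1],[0,0,-0.12,0,0,2,-1],[0,0,-0.12,0,0,2,-1]])

```text
time_s: 17.45
tool_pos: [0.5664, 0.116, 0.1354]
tool_rot: [-0.207, 0.978, 0.0, -0.001]
ft_force: [-1.5, 1.7, -1.1]
opening: 0.0537
grip_force: 25.0
```

Request:
drive_tool(commands=[[0,0,-0.02,0,0,0,-1],[0,0,-0.04,0,0,0,-1],[0,0,-0.04,0,0,0,-1]])

```text
time_s: 17.75
tool_pos: [0.5665, 0.116, 0.1351]
tool_rot: [-0.208, 0.978, 0.0, -0.0]
ft_force: [-3.8, 1.5, 2.0]
opening: 0.0539
grip_force: 25.0
```

Request:
drive_tool(commands=[[0,0,-0.02,0,0,0,-1],[0,0,-0.03,0,0,0,-1],[0,0,-0.03,0,0,0,-1]])

```text
time_s: 18.05
tool_pos: [0.5665, 0.116, 0.135]
tool_rot: [-0.208, 0.978, 0.0, -0.0]
ft_force: [-5.5, 2.9, 7.3]
opening: 0.0537
grip_force: 25.0
```

```bash
python3 st.py
```

```text
18.05 [0.5665 0.116  0.135 ] [-5.5  2.9  7.3] [0.46 0.95 0.  ] -1.98
green z 199 [0.1563 0.1737 0.1838]
nipple 3 [0.5897 0.1229 0.2556]
```

The cap has dropped to rim ≈ 3.6 mm. I'll screw it forward, following the lead.

Request:
drive_tool(commands=[[-0.01,0.01,0.01,0,0,-4,-1],[-0.015,0.01,0.006,0,0,-8,-1],[-0.015,0.01,0.002,0,0,-12,-1],[-0.02,0.01,-0.002,0,0,-16,-1],[-0.025,0.01,-0.007,0,0,-20,-1],[-0.03,0.01,-0.012,0,0,-24,-1]])

```text
time_s: 18.7
tool_pos: [0.5664, 0.1156, 0.1343]
tool_rot: [0.001, 1.0, -0.0, 0.0]
ft_force: [-3.3, 1.2, 4.5]
opening: 0.0533
grip_force: 25.0
```

Request:
drive_tool(commands=[[0,0,-0.004,0,0,-4,-1],[-0.005,0,-0.009,0,0,-8,-1],[-0.01,0,-0.013,0,0,-12,-1],[-0.01,0,-0.018,0,0,-16,-1],[-0.015,0,-0.022,0,0,-20,-1],[-0.015,0,-0.027,0,0,-24,-1]])

```text
time_s: 19.3
tool_pos: [0.5665, 0.1154, 0.1337]
tool_rot: [0.209, 0.978, -0.0, 0.001]
ft_force: [-3.4, -0.6, 4.6]
opening: 0.054
grip_force: 25.0
```

Request:
drive_tool(commands=[[-0.005,0,-0.004,0,0,-4,-1],[-0.01,0,-0.009,0,0,-8,-1],[-0.015,0,-0.013,0,0,-12,-1],[-0.02,0,-0.018,0,0,-16,-1],[-0.025,0,-0.022,0,0,-20,-1],[-0.025,0,-0.027,0,0,-24,-1]])

```text
time_s: 19.9
tool_pos: [0.5662, 0.1151, 0.1331]
tool_rot: [0.408, 0.913, -0.0, 0.001]
ft_force: [-2.7, -0.6, 3.6]
opening: 0.0539
grip_force: 25.0
```

Request:
drive_tool(commands=[[-0.005,0,-0.004,0,0,-4,-1],[-0.01,0,-0.009,0,0,-8,-1],[-0.015,0,-0.013,0,0,-12,-1],[-0.015,0,-0.018,0,0,-16,-1],[-0.015,0,-0.022,0,0,-20,-1],[-0.015,0,-0.027,0,0,-24,-1]])

```text
time_s: 20.5
tool_pos: [0.5659, 0.1149, 0.1324]
tool_rot: [0.589, 0.808, -0.0, 0.002]
ft_force: [-2.4, -0.9, 4.1]
opening: 0.0534
grip_force: 25.0
```

```bash
python3 st.py
```

```text
20.5 [0.5659 0.1149 0.1324] [-2.4 -0.9  4.1] [-0.26  0.45  0.09] -0.3
mark 17 [0.5876 0.0992 0.174 ] -38.7
green z 392 [0.1533 0.1758 0.182 ]
nipple 145 [0.5708 0.1073 0.228 ]
```

Request:
drive_tool(commands=[[-0.005,0,-0.004,0,0,-4,-1],[-0.01,0,-0.009,0,0,-8,-1],[-0.015,0,-0.013,0,0,-12,-1],[-0.015,0,-0.018,0,0,-16,-1],[-0.015,0,-0.022,0,0,-20,-1],[-0.015,0,-0.027,0,0,-24,-1]])

```text
time_s: 21.15
tool_pos: [0.5654, 0.1149, 0.1317]
tool_rot: [0.744, 0.669, 0.0, 0.001]
ft_force: [-2.6, -2.4, 4.7]
opening: 0.0535
grip_force: 25.0
```

Request:
drive_tool(commands=[[-0.005,0,-0.004,0,0,-4,-1],[-0.005,0,-0.009,0,0,-8,-1],[-0.01,0,-0.013,0,0,-12,-1],[-0.01,0,-0.017,0,0,-16,-1],[-0.01,0,-0.02,0,0,-18,-1]])

```text
time_s: 21.65
tool_pos: [0.565, 0.1149, 0.1313]
tool_rot: [0.839, 0.544, 0.0, 0.001]
ft_force: [-2.0, -3.0, 5.6]
opening: 0.0534
grip_force: 25.0
```

```bash
python3 st.py
```

```text
21.65 [0.565  0.1149 0.1313] [-2.  -3.   5.6] [-0.38  0.67  0.1 ] 0.43
mark 19 [0.5694 0.0887 0.176 ] -83.0
green z 238 [0.1525 0.1755 0.1813]
nipple 104 [0.5686 0.11   0.2267]
```

Request:
drive_tool(commands=[[0,-0.01,-0.005,0,0,-4,-1],[0,-0.01,-0.01,0,0,-8,-1],[0,-0.01,-0.01,0,0,-12,-1],[0,-0.01,-0.01,0,0,-12,-1]])

```text
time_s: 22.1
tool_pos: [0.5652, 0.1151, 0.1313]
tool_rot: [0.891, 0.454, 0.001, 0.001]
ft_force: [-2.0, -1.4, 6.1]
opening: 0.0534
grip_force: 25.0
```

```bash
python3 st.py
```

```text
22.1 [0.5652 0.1151 0.1313] [-2.  -1.4  6.1] [-0.1   0.73  0.01] 0.64
mark 24 [0.5641 0.0885 0.1715] -93.9
green z 199 [0.1529 0.174  0.1811]
nipple 49 [0.5738 0.1089 0.2533]
```

The height stopped falling at the shoulder, 3.7 mm below the drop position. I'll release, check and retreat.

Request:
drive_tool(commands=[[0,0,0.01,0,0,0,-0.2],[0,0,0.02,0,0,0,0.5],[0,0,0.02,0,0,0,1],[0,0,0.02,0,0,0,1],[0,0,0.02,0,0,0,1],[0,0,0.02,0,0,0,1],[0,0,0.02,0,0,0,1],[0,0,0.02,0,0,0,1]])

```text
time_s: 22.95
tool_pos: [0.5642, 0.1158, 0.1307]
tool_rot: [0.891, 0.454, 0.0, -0.0]
ft_force: [-0.1, 0.4, -0.1]
opening: 0.0865
grip_force: 0.0
```

Request:
drive_tool(commands=[[0,0,0.5,0,0,0,1],[0,0,1.5,0,0,0,1],[0,0,2.8,0,0,0,1],[-0.5,-1,4,0,0,0,1],[-1,-2.5,4.5,0,0,0,1],[-1.5,-4,4.5,0,0,0,1],[-2,-5.5,4.5,0,0,0,1],[-2,-7,4.5,0,0,0,1]])

```text
time_s: 23.75
tool_pos: [0.5125, -0.0601, 0.2446]
tool_rot: [0.891, 0.454, 0.0, 0.0]
ft_force: [1.0, 0.9, 0.2]
opening: 0.0871
grip_force: 0.0
```

Request:
drive_tool(commands=[[0,-1,0,0,0,0,1],[0,-2,0,0,0,0,1],[0,-2,0,0,0,0,1],[0,-2,0,0,0,0,1]])

```text
time_s: 24.15
tool_pos: [0.5142, -0.1093, 0.2439]
tool_rot: [0.891, 0.453, 0.0, -0.0]
ft_force: [0.1, 0.2, 0.3]
opening: 0.087
grip_force: 0.0
```

Run:
```python
from h import *
for n in('top','scene'):
    f=grab(n);save(f,n+'e');X=cloud(f);z=X[...,2];near=np.linalg.norm(X[...,:2]-[.566,.1165],axis=-1)<.04
    P=X[near&(z>.174)&(z<.186)];print(n,len(P),circ(P),'top z',np.median(P[:,2]))
    p=P[np.linalg.norm(P[:,:2]-[.5655,.1165],axis=1)<.024];A=np.c_[p[:,:2]-[.5655,.1165],np.ones(len(p))];print('plane',np.linalg.lstsq(A,p[:,2],rcond=None)[0].round(4))
    P=X[near&(z>.19)&(z<.2)];print('nipple',len(P),P.mean(0).round(4))
    d=cv2.absdiff(f['frame'],load(n+'0')['frame']).max(-1)
    for q in ([(343,172),(437,176),(190,260)] if n=='top' else [(347,328),(278,400),(348,223)]): print(q,(d[q[1]-30:q[1]+30,q[0]-30:q[0]+30]>40).sum())
o=bot.get_obs();print(o['time_s'],o['tool_pos'],o['ft_force'],o['dq'].round(3))
```

```text
top 664 (array([565.6, 116. ]), 27.6) top z 0.17922921883617188
plane [ 0.0053 -0.0062  0.1796]
nipple 33 [0.5654 0.1158 0.1924]
(343, 172) 1
(437, 176) 0
(190, 260) 3
scene 287 (array([567.3, 114. ]), 28.0) top z 0.18032056449108552
plane [-0.0098 -0.0022  0.1811]
nipple 15 [0.5666 0.1145 0.1933]
(347, 328) 9
(278, 400) 0
(348, 223) 38
24.25 [ 0.51402902 -0.10821436  0.24358886] [0.17077619 0.63833259 0.63544488] [ 0.008  0.002  0.004 -0.001 -0.002 -0.003]
```

```bash
python3 -c "
from bench import bot
print(bot.job_done())"
```

```text
the job is handed in; nothing more can be done
None
```

The cap is screwed home on the shoulder and released: its top reads 180 mm ± 1 mm above the bench and it stands upright. Padlock, syringe and bin look unmoved. The first grip missed without moving the cap, because the fingertips are about 37 mm shorter than stated. The job is handed in, but no verdict came back.

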